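Ready the disc cutter: guide plate down, punch poised over its hole

ROBOT

A 6-joint arm with a two-finger parallel gripper is mounted at the origin on the work surface. World frame = base frame: x ahead of the robot, y to its left, z up, the work surface at z = 0. Lengths are in mm, angles in degrees, forces in N, time in s.
With the tool pointing down it reaches from about 325 to 925 mm from the base axis. Payload 3.1 kg.
Tool frame: the origin (TCP) lies at the very end of the fingers, on their centre line; the grasp point (between the pads) lies grasp_offset behind it (grasp_offset is the distance from the TCP to the grasp point, in mm); z points along the fingers, y is the line along which they close (so a half turn about z gives the same grasp; the last joint's range is limited). The gripper opens to 85 mm and grips with 20 to 120 N. Pads are 22 mm wide; open, the fingers measure 114 mm over their backs; the gripper's body (76 mm by 85 mm) begins 54 mm behind the grasp point. The pads swing forward as they close: fully open they stand 13 mm farther back than shut.
Start: joints at [-83.434, 12.427, 92.441, -0, 75.132, -6.429], TCP at [140.559, -609.001, 231.3] pointing down, gripper open.
Joint ranges: [-157.48, 157.48], [-44.54, 120.13], [17.64, 146.25], [-64.5, 244.5], [7.68, 150.69], [-147.95, 147.95]. Speed limits (degrees/s): [159.86, 159.86, 180, 180, 180, 180].

INTERFACE

Orientations are given as [roll, pitch, yaw] about the fixed x, y, z axes, in that order (R = Rz(yaw) Ry(pitch) Rx(roll)).
In Python, from station import * gives the robot as it stands. Calls block until the motion is done:
- goto(position, orientation): joint-space move of the TCP to a pose.
- move_l(position, attitude=None, speed=150): straight line of the TCP; attitude=None keeps the orientation; speed is the mean speed in mm/s.
- move_j(angles): joint-space move.
- grip(opening, squeeze=None): finger opening in mm; squeeze is the grip in N (None keeps the last); returns when the fingers have stopped.
- wait(seconds).
- solve_ik(position, orientation): joint angles nearest the present ones, or None.
- get_obs(): the state.
- get_image(name): name is "scene" or "top"; returns the picture (400x640x3 uint8, red, green, blue); there is no depth.
- get_calibration(name): a dict with "fx", "fy", "cx", "cy" (pixels), "D" ([k1, k2, p1, p2, k3] as OpenCV has them; the pictures are not rectified), "R" (3x3) and "t" (3): a world point X has camera coordinates R X + t. Camera axes: x right, y down, z forward; pixel columns grow to the right and rows downward; lengths in mm; the calibration is good to about 2 mm. A picture is of the moment at which its call begins. get_calibration takes no time and is no camera call.
A pose or a line that the arm cannot do raises Unreachable and nothing moves.
- sign_off(): hands the job in; it is judged then, once.
Trained networks look in the newest picture that a camera, given by its name, has taken for a name from the list of things; names that differ only in an ending like _2 or _b are one class to them, and where a whole thing is asked for, a point or a joint stands for the part that bears it (a point fixed in the world has none). Each returns a list of dicts, best first, with "score" (0 to 1); they miss things now and then, are a little off and sometimes report something else, mostly with a low value. They report only what shows in the picture. A call takes as long as a camera call. They do not tell look-alikes from the thing itself.
- spot_in(name, camera): "extent" ([centre column, centre row, width, height] in pixels, round what is visible of it).
- regions_of(name, camera): "region" (400x640 bool, what is visible of it) and "extent" ([centre column, centre row, width, height] in pixels, round what is visible of it).
The state is a dict: "t": time; "joint_pos": joint angles; "qvel": joint speeds; "effort": joint torques, N m; "tcp_pos": TCP position; "ee_rot": TCP orientation; "wrist_force": force on the tool from outside, world axes, zero at the start; "moment": the same for the moment, N m; "grip_width": finger opening in mm; "grip_force": force on a finger pad.
Only numpy, scipy, OpenCV 4.12 (cv2) and the standard library are available. Lean on these libraries where they do the work, as an engineer would, in place of code of your own. Each camera call takes 0.05 s, during which the arm holds its last target. There are 200 camera calls.

TASK

A brass sheet lies ready in the disc cutter: first swing the cutter's hinged guide plate fully down onto it. Then take the thickest of the three punches from the wooden stand, carry it across clear of the file rack, and finish while still holding it upright and still, centred over the larger hole of the guide plate, with its foot about a centimetre above the plate and touching nothing but your fingers. Leave the other punches, the file rack and the jar where they are.

Things in the scene. Friction and masses are not known exactly. Their poses are not given: they have to be found in the camera images.
- cutter: The disc cutter, fixed to the bench: dark steel base 116 x 130 x 30 mm with a 2 mm brass sheet on it (85 x 150 mm, its ends show at both y sides) and an aluminium guide plate hinged at its far (+x) edge. Origin: centre of the base's underside; z up. The plate's hinge line runs along its y axis; the free edge and the handle bar point to its -x, towards the robot.
- guide_plate (a joint): Hinge angle of the aluminium guide plate (100 x 124 x 10 mm, 0.4 kg, two holes). 0: fully down, lying level on the sheet, its top 42 mm above the bench; grows as the free edge swings up, at most 1.4 rad. Starts 0.6 to 1.0 rad open. The hinge is stiff: the plate stays where it is left, and about 3 N of downward push on the bar moves it.
- hinge (a point): A point on the hinge axis, at the middle of the plate's width, 37 mm above the bench; the axis is parallel to the cutter's y.
- bar (a point): Middle of the plate's steel handle bar: a round bar 12 mm thick and 76 mm long, parallel to the hinge and 140 mm from it, 35 mm out from the plate's free edge on two thin arms. It can be pushed down from above; with the plate down its centre is 37 mm above the bench. Axes turn with the plate.
- large_hole (a point): Centre of the larger hole (33 mm across) at the plate's upper face, 28 mm to the cutter's +y side of the middle, 56 mm from the hinge; the point's z is the plate's outward normal (up when the plate is down). The smaller hole (16 mm) is 62 mm away towards the cutter's -y.
- stand: Pale wooden punch stand, fixed: 200 x 56 x 35 mm, with three round wells 33 mm across and 20 mm deep in a row along its x axis, 65 mm apart. Origin: centre of its underside; z up.
- large_punch: The thickest punch: a plain steel cylinder 30 mm across and 90 mm long, 0.4 to 0.65 kg, standing upright in one of the stand's wells with its foot 15 mm above the bench (its upper 70 mm stick out). Origin: centre of its foot (lower end face); z along its length, up.
- medium_punch: Steel punch 20 mm across and 90 mm long, standing in another well; to be left alone. Origin: centre of its foot.
- small_punch: Steel punch 13 mm across and 90 mm long, standing in another well; to be left alone. Origin: centre of its foot.
- file_rack: Dark wooden block 180 x 50 x 40 mm, standing loose between stand and cutter, with five upright needle files with pale handles in a row along its x axis; the tallest reaches 130 mm above the bench. To be left alone. Origin: centre of its underside; x along its length, z up.
- jar: Closed glass jar 60 mm across and 80 mm tall, standing beyond the far end of the file rack; to be left alone. Origin: centre of its underside.
Mind the look-alikes: they are no part of the job. What is shaped like the large_punch but purple is not meant.

How it is judged (in metres and radians):
On the way:
1. guide plate swung fully down, the thick punch still in the stand (value of joint guide_plate below 0.04 rad and distance of large_punch from where it was at the start of the episode below 0.04 m), for 0.2 s.
At the end, for the whole second after the job is handed in: The guide plate is down (within 0.04 rad); the thick punch is held by the fingers, upright within 0.12 rad, at rest (under 0.02 m/s and 0.2 rad/s), its foot's centre within 5 mm horizontally of the larger hole's centre and 3 to 20 mm above the plate's top face, the cutter not touched by the punch (value of joint guide_plate below 0.04 rad and horizontal distance between large_punch and large_hole below 0.005 m and z of large_punch in the frame of large_hole between 0.003 and 0.02 m and angle between large_punch's own z axis and vertical below 0.12 rad and linear speed of large_punch below 0.02 m/s and angular speed of large_punch below 0.2 rad/s and contact force between large_punch and the fingers above 1 N and contact force between large_punch and cutter below 0.05 N); the arm keeps its last pose, push and grip.
It fails at once if another punch disturbed (moved more than 20 mm or tipped) (distance of any of medium_punch, small_punch from where it was at the start of the episode above 0.02 m or angle between any of medium_punch, small_punch's own z axis and vertical above 0.3 rad).
It fails at once if file rack or jar disturbed (moved more than 15 mm) or the rack or jar tipped (distance of any of file_rack, jar from where it was at the start of the episode above 0.015 m or angle between any of file_rack, jar's own z axis and vertical above 0.15 rad).
It also fails if it takes over 64 s, if anything falls off the work surface, if the arm or the gripper's body presses on something with over 40 N, if the wrist force passes 120 N, or if a joint passes its speed limit or range.

## Working session

There is one attempt and no reset: what is moved stays moved. The work goes in short steps, each a Python script; the robot and the scene stay as the last script left them, time stands still between calls to the robot, and variables do not carry over. Pictures are saved under pics/ and viewed, at most 10 in all, crops included, and the job is handed in when it is done.

```bash
mkdir -p pics; ls; python3 - <<'E'
from station import *
import cv2, numpy as np
for n in ("scene","top"):
    im=get_image(n); cv2.imwrite(f"pics/{n}0.png",cv2.cvtColor(im,cv2.COLOR_RGB2BGR))
    c=get_calibration(n); print(n,{k:np.round(v,3).tolist() for k,v in c.items()}, 'campos',np.round(-np.array(c['R']).T@c['t']))
    for k in ("cutter","guide_plate","bar","large_hole","stand","large_punch","medium_punch","small_punch","file_rack","jar"):
        print(k,[(round(d['score'],2),np.round(d['extent']).tolist()) for d in spot_in(k,n)])
o=get_obs(); print(o)
E
```

```text
pics
scene {'fx': 424.182, 'fy': 424.182, 'cx': 318.253, 'cy': 200.795, 'D': [-0.074, 0.0, 0.0, 0.0, 0.0], 'R': [[0.314, 0.949, 0.003], [0.593, -0.194, -0.781], [-0.741, 0.247, -0.624]], 't': [-166.778, -285.417, 1316.334]} campos [1197. -222.  599.]
cutter [(0.84, [197.0, 208.0, 74.0, 94.0])]
guide_plate [(0.95, [189.0, 202.0, 73.0, 80.0])]
bar [(0.74, [189.0, 203.0, 68.0, 76.0])]
large_hole [(0.58, [191.0, 201.0, 74.0, 85.0]), (0.32, [198.0, 209.0, 75.0, 93.0])]
stand [(0.58, [418.0, 194.0, 84.0, 63.0])]
large_punch [(0.97, [461.0, 222.0, 23.0, 42.0]), (0.66, [443.0, 187.0, 20.0, 34.0]), (0.58, [189.0, 203.0, 71.0, 86.0])]
medium_punch [(0.62, [422.0, 173.0, 12.0, 33.0])]
small_punch [(0.64, [398.0, 162.0, 10.0, 31.0])]
file_rack [(0.8, [300.0, 181.0, 33.0, 88.0])]
jar [(0.76, [338.0, 254.0, 33.0, 55.0]), (0.33, [190.0, 202.0, 67.0, 81.0])]
top {'fx': 449.425, 'fy': 449.425, 'cx': 324.529, 'cy': 192.616, 'D': [-0.101, 0.0, 0.0, 0.0, 0.0], 'R': [[0.006, -1.0, -0.001], [-0.983, -0.005, -0.186], [0.186, 0.002, -0.983]], 't': [-8.695, 576.867, 801.39]} campos [418.  -7. 895.]
cutter [(
[... 569 characters left out ...]
0, 223.0, 72.0, 53.0])]
{'t': 1.1, 'joint_pos': array([-8.34350932e+01,  1.24262993e+01,  9.24416067e+01, -4.13573657e-04,
        7.51316779e+01, -6.42970554e+00]), 'qvel': array([ 0.01536744,  0.05430619,  0.0229543 , -0.01977739, -0.03987707,
       -0.07344286]), 'effort': array([ 6.62539463e-06, -3.96897984e+01, -3.04260349e+01, -2.53507387e-04,
        7.86418586e-04,  8.99232688e-07]), 'tcp_pos': array([ 140.54577895, -609.00144863,  231.30733421]), 'ee_rot': array([1.79999631e+02, 4.43821584e-04, 1.29947184e+01]), 'wrist_force': array([-0.3029758 ,  0.44565159,  0.72139793]), 'moment': array([-0.01802798, -0.00867534,  0.01051457]), 'grip_force': 0.0, 'grip_width': 85.54169313585915}
```

View pics/scene0.png

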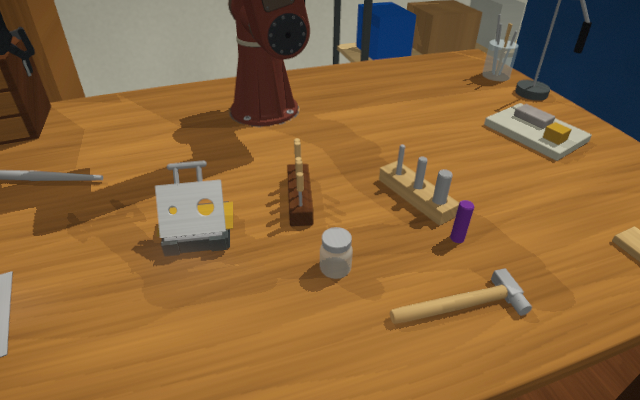

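View pics/top0.png

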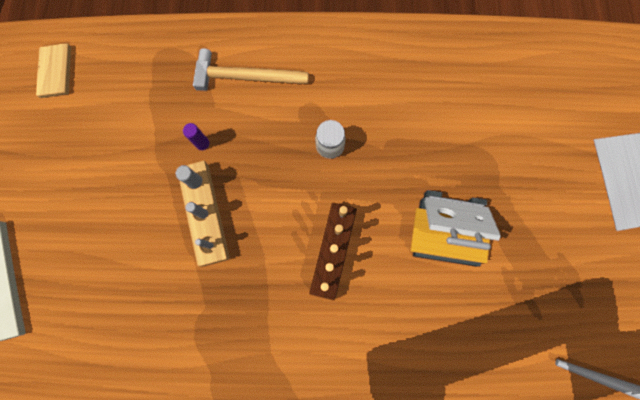

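```bash
python3 - <<'E'
import cv2, numpy as np
a=cv2.imread("pics/scene0.png")[130:260,380:500]; b=cv2.imread("pics/top0.png")[110:280,150:260]
f=lambda c:cv2.resize(c,(390,590),interpolation=cv2.INTER_CUBIC)
a=cv2.resize(a,None,fx=3.2,fy=3.2,interpolation=cv2.INTER_CUBIC);b=cv2.resize(b,None,fx=3.2,fy=3.2,interpolation=cv2.INTER_CUBIC)
o=np.zeros((max(a.shape[0],b.shape[0]),a.shape[1]+b.shape[1],3),np.uint8);o[:a.shape[0],:a.shape[1]]=a;o[:b.shape[0],a.shape[1]:]=b
cv2.imwrite("pics/crop1.png",o);print(o.shape)
E
```

```text
(544, 736, 3)
```

View pics/crop1.png

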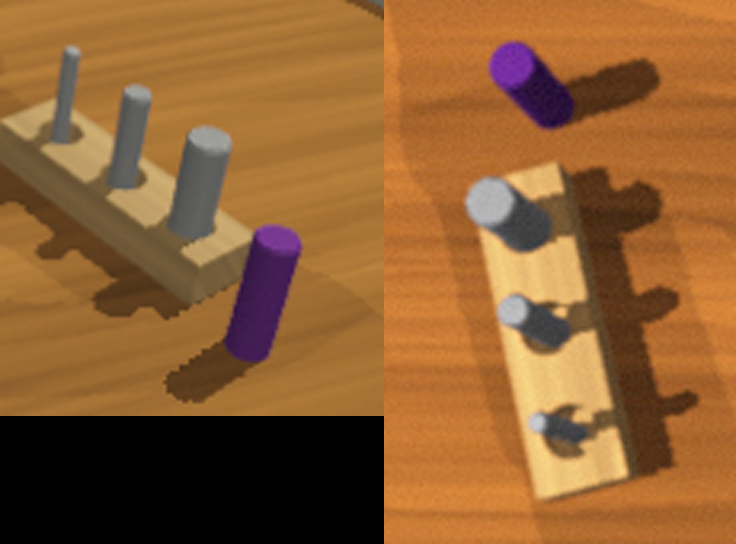

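Scene picture: the cutter is at (197,208) with its plate open, the file rack at (300,190), the jar at (337,253) and the stand at (418,194).

Candidates for the thick punch:
- **Grey cylinder:** scene (443,187), top (188,177), standing in the stand's end well.
- **Purple cylinder:** scene (461,222), top (194,136), standing on the bench.

The grey one fits. It is steel-coloured, in a well and the thickest of the three, and the crop confirms this. The purple one is the look-alike.

Next I'll fit the poses from masks in both views.

```bash
cat > vis.py <<'E'
import cv2, numpy as np
from scipy.optimize import differential_evolution, minimize
from station import *
CAL={n:get_calibration(n) for n in ("scene","top")}
def proj(P,n):
    c=CAL[n]; K=np.array([[c['fx'],0,c['cx']],[0,c['fy'],c['cy']],[0,0,1]])
    return cv2.projectPoints(np.asarray(P,float).reshape(-1,1,3),cv2.Rodrigues(np.array(c['R']))[0],np.array(c['t'],float),K,np.array(c['D']))[0].reshape(-1,2)
def Rz(a): c,s=np.cos(a),np.sin(a); return np.array([[c,-s,0],[s,c,0],[0,0,1]])
def Ry(a): c,s=np.cos(a),np.sin(a); return np.array([[c,0,s],[0,1,0],[-s,0,c]])
def box(x0,x1,y0,y1,z0,z1): return np.array([[x,y,z] for x in(x0,x1) for y in(y0,y1) for z in(z0,z1)],float)
def cyl(r,z0,z1,k=32):
    a=np.linspace(0,2*np.pi,k,endpoint=False); return np.array([[r*np.cos(t),r*np.sin(t),z] for z in(z0,z1) for t in a])
S=4
def render(parts,n):
    m=np.zeros((400*S,640*S),np.uint8)
    for P in parts: 
        q=cv2.convexHull(np.round((proj(P,n)+.5)*S-.5).astype(np.int32)); cv2.fillConvexPoly(m,q,1)
    return cv2.resize(m.astype(np.float32),(640,400),interpolation=cv2.INTER_AREA)
def cost(parts,masks):
    s=0
    for n,m in masks.items():
        r=render(parts,n); s+=1-np.minimum(r,m).sum()/np.maximum(r,m).sum()
    return s
def fit(model,masks,bounds,seed=1,pop=10,it=60):
    f=lambda p:cost(model(p),masks)
    d=differential_evolution(f,bounds,seed=seed,popsize=pop,maxiter=it,polish=False,tol=1e-4)
    return minimize(f,d.x,method='Nelder-Mead',options=dict(xatol=.02,fatol=1e-5,initial_simplex=np.vstack([d.x]+[d.x+np.eye(len(d.x))[i]*(b[1]-b[0])*.03 for i,b in enumerate(bounds)])))
# cutter: x,y,yaw(rad),theta ; hinge at local x = hx
def cutter(p,hx=58):
    x,y,w,th=p[:4]; T=lambda P:P@Rz(w).T+[x,y,0]
    Pl=lambda P:T(P@Ry(th).T+[hx,0,37])       # plate frame: origin on hinge, free edge -x
    h=5
    return [T(box(-58,58,-65,65,0,30)),T(box(-42.5,42.5,-75,75,30,32)),Pl(box(-105,-5,-62,62,-5,5)),Pl(box(-146,-134,-38,38,-6,6)),
            Pl(box(-140,-100,-30,-24,-3,3)),Pl(box(-140,-100,24,30,-3,3))]
def ground(n,uv,z):
    c=CAL[n];K=np.array([[c['fx'],0,c['cx']],[0,c['fy'],c['cy']],[0,0,1]])
    d=np.append(cv2.undistortPoints(np.array([[uv]],float),K,np.array(c['D'])).ravel(),1)
    R=np.array(c['R']);o=-R.T@c['t'];d=R.T@d; return o+d*(z-o[2])/d[2]
E
python3 - <<'E'
from vis import *
out={}
for n in CAL:
    get_image(n)
    for k in ("cutter","guide_plate","stand","large_punch","file_rack","jar","medium_punch","small_punch"):
        for i,d in enumerate(regions_of(k,n)):
            out[f"{n}|{k}|{i}"]=d['region']; print(n,k,i,round(d['score'],2),np.round(d['extent'],1).tolist(),d['region'].sum())
np.savez("masks0.npz",**out)
print("t",get_obs()['t'])
for n,pts in dict(top=[(198,180),(200,213),(207,245),(333,251),(330,145),(450,235)]).items():
    for q in pts: print(q,np.round(ground(n,q,35)))
E
```

```text
scene cutter 0 0.71 [197.8, 208.1, 77.1, 89.1] 5080
scene guide_plate 0 0.7 [190.9, 201.3, 67.1, 78.3] 3825
scene stand 0 0.94 [418.9, 193.2, 82.1, 65.7] 1940
scene large_punch 0 0.95 [443.7, 188.2, 24.2, 38.5] 453
scene file_rack 0 0.76 [299.8, 182.0, 33.4, 87.2] 1619
scene file_rack 1 0.42 [421.1, 169.8, 10.8, 30.5] 250
scene jar 0 0.58 [336.9, 252.6, 32.7, 52.3] 1440
scene medium_punch 0 0.54 [419.2, 171.9, 11.3, 29.6] 280
scene small_punch 0 0.54 [400.4, 160.0, 6.3, 29.0] 142
scene small_punch 1 0.21 [193.5, 201.3, 75.4, 82.0] 3806
top cutter 0 0.91 [456.4, 225.6, 89.3, 80.4] 5063
top guide_plate 0 0.59 [461.3, 222.0, 77.4, 53.2] 2572
top stand 0 0.67 [207.4, 212.3, 44.9, 105.2] 2563
top large_punch 0 0.79 [188.4, 177.1, 26.8, 24.6] 411
top large_punch 1 0.76 [197.0, 136.8, 26.6, 24.8] 479
top large_punch 2 0.69 [204.0, 242.1, 18.6, 10.2] 142
top file_rack 0 0.92 [333.9, 251.3, 46.5, 95.3] 2481
top file_rack 1 0.54 [456.4, 226.3, 94.6, 76.1] 5032
top jar 0 0.61 [330.4, 140.8, 31.4, 36.9] 911
top medium_punch 0 0.47 [198.4, 211.2, 21.5, 15.1] 244
top small_punch 0 0.62 [204.8, 244.3, 16.2, 11.4] 137
t 2.0
(198, 180) [605. 244.  35.]
(200, 213) [539. 237.  35.]
(207, 245) [477. 220.  35.]
(333, 251) [468. -22.  35.]
(330, 145) [677. -16.  35.]
(450, 235) [ 499. -248.   35.]
```

```bash
cat > fit0.py <<'E'
from vis import *
M=np.load("masks0.npz"); g=lambda k,i=0,j=0:{"scene":M[f"scene|{k}|{i}"].astype(np.float32),"top":M[f"top|{k}|{j}"].astype(np.float32)}
def show(k,r): print(k,np.round(r.x,2).tolist(),'cost',round(r.fun,3))
r=fit(lambda p:cutter(p,p[4]),g("cutter"),[(460,620),(-310,-190),(-.5,.5),(.5,1.1),(40,66)]);show("cutter x y yaw th hx",r);pc=r.x
r=fit(lambda p:cutter(p,p[4])[2:],g("guide_plate"),[(460,620),(-310,-190),(-.5,.5),(.5,1.1),(54,54.01)]);show("plate",r)
def stand(p):
    T=lambda P:P@Rz(p[2]).T+[p[0],p[1],0]
    return [T(box(-100,100,-28,28,0,35))]+[]
def punch(p): return [cyl(15,35,p[2])+[p[0],p[1],0]]
r=fit(punch,g("large_punch"),[(560,660),(200,280),(90,120)]);show("punch x y ztop",r)
full=lambda p:[stand(p)[0]]+[(cyl(rr,35,105)+[d,0,0])@Rz(p[2]).T+[p[0],p[1],0] for d,rr in((65,15),(0,10),(-65,6.5))]
u={n:np.maximum.reduce([g(k)[n] for k in("stand","large_punch","medium_punch","small_punch")]) for n in CAL}
r=fit(full,u,[(500,590),(200,270),(-.2,.6)]);show("stand",r)
for k,rr in(("medium_punch",10),("small_punch",6.5)):
    show(k,fit(lambda p:[cyl(rr,35,105)+[p[0],p[1],0]],g(k),[(450,580),(190,270)]))
def rack(p): return [box(-90,90,-25,25,0,40)@Rz(p[2]).T+[p[0],p[1],0]]
r=fit(rack,{"top":g("file_rack")["top"]},[(420,520),(-60,40),(-.6,.6)]);show("rack",r)
show("jar",fit(lambda p:[cyl(30,0,80)+[p[0],p[1],0]],g("jar"),[(600,760),(-80,60)]))
# overlay
for n in CAL:
    im=cv2.imread(f"pics/{n}0.png")
    for P in cutter(pc,pc[4])+full(fit(full,u,[(500,590),(200,270),(-.2,.6)],it=25).x)+rack(r.x):
        cv2.polylines(im,[cv2.convexHull(np.round(proj(P,n)).astype(np.int32))],True,(0,255,0),1)
    cv2.imwrite(f"pics/ov_{n}.png",im)
o=np.hstack([cv2.resize(cv2.imread("pics/ov_top.png")[110:310,380:530],None,fx=2.6,fy=2.6),cv2.resize(cv2.imread("pics/ov_scene.png")[110:310,120:270],None,fx=2.6,fy=2.6)]);cv2.imwrite("pics/ov1.png",o)
E
python3 fit0.py
```

```text
cutter x y yaw th hx [506.13, -252.59, -0.16, 0.85, 60.05] cost 0.17
plate [511.59, -253.44, -0.16, 0.85, 54.0] cost 0.32
punch x y ztop [602.76, 251.99, 102.48] cost 0.162
stand [539.98, 234.64, 0.26] cost 0.128
medium_punch [539.31, 232.88] cost 0.303
small_punch [476.71, 215.66] cost 0.414
rack [468.22, -21.77, -0.24] cost 0.03
jar [685.05, -16.46] cost 0.26
```

View pics/ov1.png

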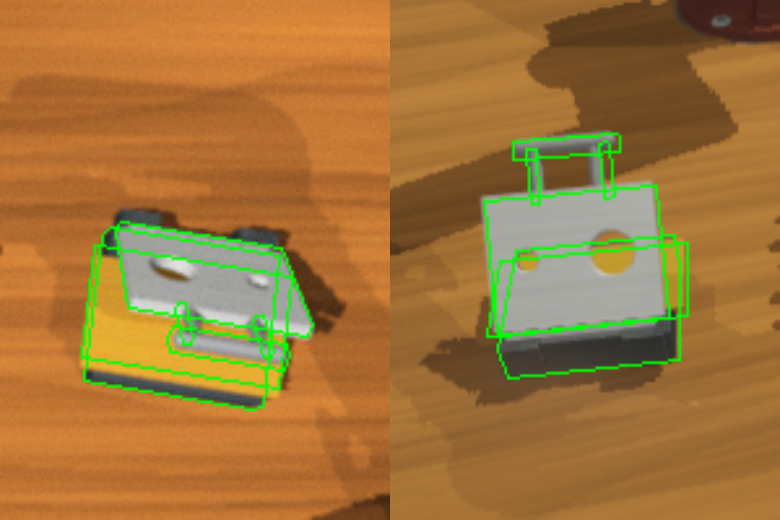

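The overlay fits well: plate, bar and base outlines match in both views. The measured punch top is 103 mm against 105 expected, and the stand fit gives the same position for the punch. Next I'll push the bar down along its arc.

```bash
python3 - <<'E'
from vis import *
x,y,w,hx=506.13,-252.59,-.16,60.05
ori=[180,0,np.degrees(w)]
def P(th,dz): 
    l=Rz(w)@[hx-140*np.cos(th),0,37+140*np.sin(th)+6+dz]; return (l+[x,y,0]).tolist()
grip(0,40)
goto(P(.85,60),ori); print(get_obs()['t'],get_obs()['joint_pos'].round(0))
move_l(P(.85,15),speed=150)
f0=get_obs()['wrist_force']
for th in np.linspace(.85,.04,9):
    move_l(P(th,0),speed=80); o=get_obs(); print(round(th,2),(o['wrist_force']-f0).round(1),o['tcp_pos'].round(1))
for dz in np.arange(4,-5,-1.):
    move_l(P(0,dz),speed=30); wait(.1); o=get_obs(); F=o['wrist_force']-f0; print(dz,F.round(1),o['tcp_pos'].round(1))
    if F[2]>12: break
print(o['t'])
E
```

```text
4.5583 [-35.   3. 106.  -0.  71.  64.]
0.85 [-2.2 -0.2  2.3] [ 474.4 -248.1  148.7]
0.75 [-1.6 -0.9  1.3] [ 464.3 -245.8  138.4]
0.65 [-0.9 -0.1  0.7] [ 455.4 -244.   127.1]
0.55 [-1.  -0.4  0.2] [ 447.3 -242.8  115.3]
0.44 [-0.7  0.2  0. ] [ 440.4 -241.8  102.8]
0.34 [-0.8 -0.4  0.6] [ 434.9 -240.9   89.7]
0.24 [-1.  -0.3 -0.2] [ 430.9 -240.2   76.1]
0.14 [0.3 0.5 0.3] [ 428.1 -239.7   62.1]
0.04 [-0.7  0.1  0.1] [ 426.8 -239.5   47.9]
4.0 [-1.4 -0.6  0.8] [ 427.2 -239.8   47. ]
3.0 [-1.5  0.7  2.3] [ 427.2 -239.9   46.1]
2.0 [-0.5 -0.5  2.5] [ 427.2 -239.8   45. ]
1.0 [-1.6 -0.3  2.4] [ 427.1 -239.9   43.9]
0.0 [-1.9  0.2  2.5] [ 427.2 -239.9   43. ]
-1.0 [-4.2  1.4  8.7] [ 427.2 -239.9   42.8]
-2.0 [-5.7  2.9 14.1] [ 427.2 -239.9   42.6]
10.3917
```

```bash
python3 - <<'E'
from vis import *
move_l([427,-240,240],speed=250)
goto([602.8,251.7,240],[180,0,14.9]); grip(60)
out={}
for n in CAL:
    im=get_image(n); cv2.imwrite(f"pics/{n}1.png",cv2.cvtColor(im,cv2.COLOR_RGB2BGR))
    for k in ("cutter","guide_plate"):
        for i,d in enumerate(regions_of(k,n)): out[f"{n}|{k}|{i}"]=d['region']; print(n,k,i,round(d['score'],2),np.round(d['extent'],1).tolist(),d['region'].sum())
np.savez("masks1.npz",**out); o=get_obs(); print(o['t'],o['joint_pos'].round(1),o['grip_width'],grasp_offset)
g={n:out[n+"|cutter|0"].astype(np.float32) for n in CAL}
r=fit(lambda p:cutter([p[0],p[1],p[2],p[3]],60),g,[(490,525),(-270,-235),(-.3,.0),(-.02,.1)]);print(r.x.round(3),r.fun);p=r.x
hole=Rz(p[2])@[60-56,28,42]+[p[0],p[1],0];print("hole",hole.round(1))
c=[]
for n in CAL:
    im=cv2.imread(f"pics/{n}1.png")
    for P in cutter(p,60)[:4]: cv2.polylines(im,[cv2.convexHull(np.round(proj(P,n)).astype(np.int32))],True,(0,255,0),1)
    u,v=proj(hole,n)[0].round().astype(int);c.append(cv2.resize(im[v-55:v+55,u-55:u+55],None,fx=3.6,fy=3.6,interpolation=cv2.INTER_NEAREST)); print(n,u,v)
cv2.imwrite("pics/ov2.png",np.hstack(c))
E
```

```text
scene cutter 0 0.9 [197.0, 223.4, 77.6, 63.8] 3908
scene cutter 1 0.6 [398.7, 160.0, 7.8, 27.4] 169
scene guide_plate 0 0.71 [192.6, 215.8, 66.4, 52.5] 2463
top cutter 0 0.84 [451.0, 234.0, 82.4, 90.7] 5195
top cutter 1 0.17 [197.1, 212.1, 22.7, 15.0] 224
top guide_plate 0 0.94 [453.2, 236.4, 74.7, 79.9] 3870
14.1333 [16.5 15.4 87.9 -0.  76.7 91.6] 60.03479188189788 18.700000000000003
[ 5.06358e+02 -2.53669e+02 -1.59000e-01  3.20000e-02] 0.2027263045310974
hole [ 514.7 -226.7   42. ]
scene 209 216
top 440 226
```

View pics/ov2.png

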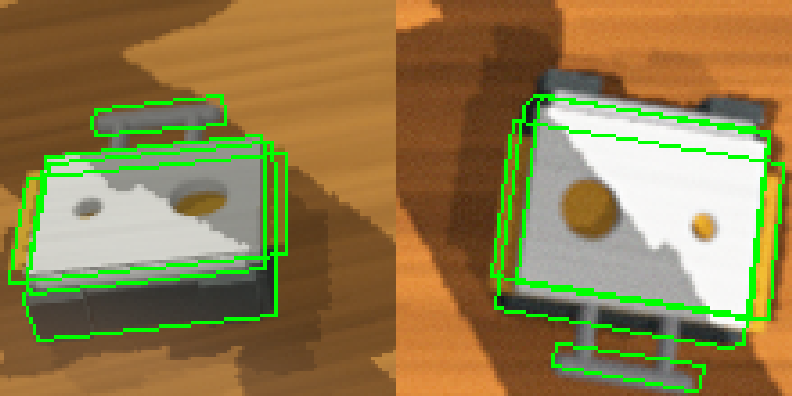

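The picture shows the plate lying flat, with the large hole at top (440,226) and scene (209,216). The network masks carry about 1 to 2 px of bias. I'll refine both holes from the brass visible through them, modelled as upper rim ∩ lower rim, and check the result against the 62 mm spacing.

```bash
cat > holes.py <<'E'
from vis import *
def brass(n,uv,rad,f):
    hsv=cv2.cvtColor(cv2.imread(f),cv2.COLOR_BGR2HSV)
    m=((hsv[...,0]>12)&(hsv[...,0]<32)&(hsv[...,1]>110))
    d=np.zeros(m.shape,np.uint8); cv2.circle(d,tuple(int(round(a)) for a in uv),rad,1,-1)
    return (m&(d>0)).astype(np.float32)
def hm(p,r,n):
    a=np.minimum(*[render_hi([cyl(r,z,z)+[p[0],p[1],0]],n) for z in(p[2],p[2]-10)]); return cv2.resize(a.astype(np.float32),(640,400),interpolation=cv2.INTER_AREA)
def render_hi(parts,n):
    m=np.zeros((1600*2,2560*2),np.uint8)
    for P in parts: cv2.fillConvexPoly(m,cv2.convexHull(np.round((proj(P,n)+.5)*8-.5).astype(np.int32)),1)
    return m
def hole(guess,r,views,sfx="1",free_z=False):
    ms={n:brass(n,proj(guess,n)[0],int(r*.5+5),f"pics/{n}{sfx}.png") for n in views}
    def f(p):
        q=[p[0],p[1],p[2] if free_z else 42.]; return sum(1-np.minimum(a:=hm(q,r,n),ms[n]).sum()/np.maximum(a,ms[n]).sum() for n in views)
    x0=np.array(guess[:3] if free_z else guess[:2],float)
    s=minimize(f,x0,method='Nelder-Mead',options=dict(xatol=.05,fatol=1e-4,maxiter=120,initial_simplex=np.vstack([x0]+[x0+4*e for e in np.eye(len(x0))])))
    return s.x.round(2),round(s.fun,3),[int(m.sum()) for m in ms.values()]
E
python3 - <<'E'
from holes import *
L=[514.7,-226.7,42];S=[514.7-62*.158,-226.7-62*.987,42]
for nm,g,r in(("large",L,16.5),("small",S,8)):
    for v in (["top"],["scene"],["top","scene"]): print(nm,v,*hole(g,r,v))
    print(nm,"free z",*hole(g,r,["top","scene"],free_z=True))
E
```

```text
large ['top'] [ 510.84 -224.77] 0.1 [184]
large ['scene'] [ 511.35 -227.36] 0.134 [67]
large ['top', 'scene'] [ 511.16 -226.06] 0.292 [184, 67]
large free z [ 510.66 -226.01   41.27] 0.284 [184, 67]
small ['top'] [ 501.48 -286.5 ] 0.267 [29]
small ['scene'] [ 501.13 -287.77] 0.559 [2]
small ['top', 'scene'] [ 501.   -287.04] 0.842 [29, 2]
small free z [ 500.97 -287.58   41.81] 0.858 [29, 2]
```

Both holes are consistent: spacing 62.4 mm, height about 41.3 mm, large hole at about (511.0, -226.0). Now the grasp.

```bash
python3 - <<'E'
from vis import *
move_l([602.8,251.7,58],speed=120); o=get_obs(); print(o['t'],o['wrist_force'].round(1),o['tcp_pos'].round(1))
grip(20,30); wait(.2); o=get_obs(); print(o['t'],o['wrist_force'].round(1),o['moment'].round(2),o['grip_width'],o['grip_force'])
E
```

```text
15.8 [ 0.5  0.6 -0.1] [603.7 252.   59.2]
16.375 [-1.5  1.3  4.4] [0.19 0.14 0.02] 29.11059055007445 30.07868316024542
```

```bash
python3 - <<'E'
from vis import *
grip(20,80); wait(.2); o=get_obs(); print(o['wrist_force'].round(1),o['grip_width'],o['grip_force'])
z0=o['tcp_pos'][2]; p=o['tcp_pos']
move_l([p[0],p[1],110],speed=60); o=get_obs(); print(o['wrist_force'].round(1),o['grip_width'])
move_l([p[0],p[1],240],speed=200); o=get_obs(); print(o['wrist_force'].round(1),o['moment'].round(2),o['grip_width'],'z0',z0)
goto([511,-226,240],[180,0,-9.2]); wait(.3); o=get_obs(); print(o['tcp_pos'].round(1),o['ee_rot'].round(2))
h=o['tcp_pos'][2]-(z0-15); print("foot z",h, "tcp z for foot at 72:",z0-15+72)
move_l([511,-226,z0-15+72],speed=120); wait(.3); o=get_obs(); print(o['t'],o['tcp_pos'].round(2),o['wrist_force'].round(1))
c=[]
for n in CAL:
    im=cv2.cvtColor(get_image(n),cv2.COLOR_RGB2BGR); cv2.imwrite(f"pics/{n}2.png",im)
    u,v=proj([511,-226,80],n)[0].round().astype(int); c.append(cv2.resize(im[v-55:v+55,u-55:u+55],None,fx=3.6,fy=3.6,interpolation=cv2.INTER_CUBIC)); print(n,u-55,v-55)
    for d in regions_of("large_punch",n): print(n,round(d['score'],2),np.round(d['extent'],1).tolist())
cv2.imwrite("pics/held.png",np.hstack(c)); np.save("z0.npy",z0)
E
```

```text
[-0.9  1.7  4.6] 28.335959218787703 78.19702282547951
[ 0.3 -0.3 -6.7] 28.16729038488349
[-0.5 -0.2 -7. ] [-0.03  0.01  0.03] 28.339814640925848 z0 58.91148439311249
[ 511.3 -225.4  240. ] [-179.99    0.     -9.14]
foot z 196.05669597325308 tcp z for foot at 72: 115.91148439311249
22.1667 [ 511.37 -226.21  116.55] [ 0.2  1.  -7.2]
scene 151 145
scene 0.68 [202.8, 186.6, 24.1, 47.7]
scene 0.58 [461.5, 222.9, 20.2, 44.0]
top 390 171
top 0.68 [193.7, 134.6, 27.6, 21.3]
```

View pics/held.png

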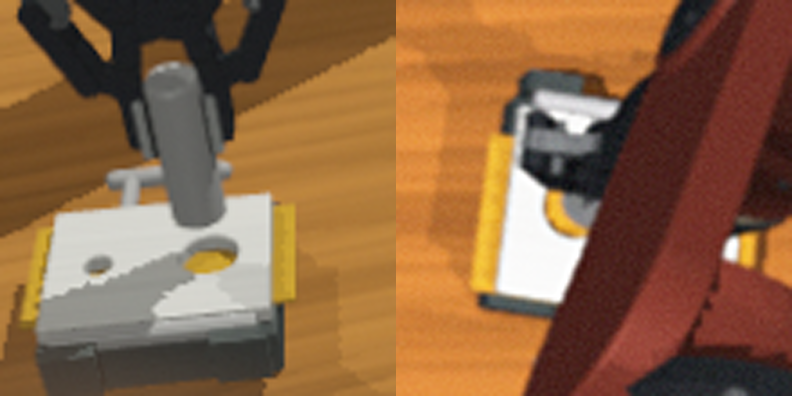

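The scene crop shows the punch held upright, foot at about (207,205), above the large hole at about (209,216). The arm blocks most of the top view. Turning the wrist shows the punch's sideways offset in the pads, so I'll measure that along with the foot's column relative to the hole.

```bash
cat > axis.py <<'E'
from vis import *
from scipy.ndimage import gaussian_filter1d, map_coordinates
def axis_offset(im,n,foot,zs=np.arange(6,36,2.)):
    """image offset (px) of the cylinder's mid line from that predicted for a vertical axis at foot, per height"""
    g=im.astype(float); res=[]
    for dz in zs:
        c=proj(np.array(foot)+[0,0,dz],n)[0]; ax=proj(np.array(foot)+[0,0,dz+20],n)[0]-c; ax/=np.linalg.norm(ax); nr=np.array([-ax[1],ax[0]])
        if nr[0]<0: nr=-nr
        s=np.arange(-14,14.01,.25); pts=c[None]+s[:,None]*nr
        pr=np.stack([map_coordinates(g[...,k],[pts[:,1],pts[:,0]],order=1) for k in range(3)],1)
        d=np.abs(gaussian_filter1d(pr,2,axis=0,order=1)).sum(1)
        e=[]
        for lo,hi in((-12,-3),(3,12)):
            m=(s>=lo)&(s<=hi); i=np.argmax(d*m); w=slice(max(i-4,0),i+5); e.append((d[w]*s[w]).sum()/d[w].sum())
        res.append((dz,(e[0]+e[1])/2,e[1]-e[0]))
    r=np.array(res); ok=np.abs(r[:,2]-np.median(r[:,2]))<1.5; return r[ok]
E
python3 - <<'E'
from axis import *
z0=float(np.load("z0.npy"))
for k,yaw in enumerate((-9.2,-65,115)):
    goto([511,-226,z0+57],[180,0,yaw]); wait(.3); o=get_obs(); p=o['tcp_pos']
    im=get_image("scene"); cv2.imwrite(f"pics/rot{k}.png",cv2.cvtColor(im,cv2.COLOR_RGB2BGR))
    f=[p[0],p[1],p[2]-z0+15]; r=axis_offset(im,"scene",f)
    print(yaw,p.round(2),o['ee_rot'].round(1),'n',len(r),'mid',np.median(r[:,1]).round(2),'std',r[:,1].std().round(2),'width',np.median(r[:,2]).round(2),'slope px/mm',np.polyfit(r[:,0],r[:,1],1)[0].round(3))
    for v in(["scene"],): 
        import shutil
    d=proj(np.array(f)+[0,5,20],"scene")-proj(np.array(f)+[0,0,20],"scene"); print('px per 5mm y',d.round(2))
print(get_obs()['t'])
# hole seen in the same camera
from holes import *
c=[511.2,-226.1,42]
for k in range(3): 
    try:
        cv2.imwrite("pics/sceneR.png",cv2.imread(f"pics/rot{k}.png")); print(hole(c,16.5,["scene"],"R"))
    except Exception as e: print(e)
E
```

```text
-9.2 [ 511.   -226.02  115.89] [180.    0.   -9.2] n 12 mid -0.88 std 0.17 width 15.23 slope px/mm -0.013
px per 5mm y [[ 2.57 -0.49]]
-65 [ 511.01 -225.98  115.92] [180.  -0. -65.] n 10 mid -0.88 std 0.16 width 15.3 slope px/mm 0.001
px per 5mm y [[ 2.57 -0.49]]
115 [ 511.01 -226.01  115.92] [180.   0. 115.] n 10 mid -0.89 std 0.18 width 15.29 slope px/mm 0.006
px per 5mm y [[ 2.57 -0.49]]
27.2417
(array([ 511.19, -227.89]), np.float64(0.122), [69])
(array([ 511.19, -227.89]), np.float64(0.122), [69])
(array([ 510.97, -227.63]), np.float64(0.133), [68])
```

The punch axis sits on the TCP axis: turning 180° shifts it by less than 0.1 px. So the scene camera's own bias is -0.88 px, about -1.7 mm in y, and the hole's y corrects to about -226.0. That lies between the two camera estimates, and x = 511 agrees in both views. Next I'll lower to 10 mm and check.

```bash
python3 - <<'E'
from axis import *
z0=float(np.load("z0.npy"))
goto([511,-226,z0+57],[180,0,-9.2]); move_l([511,-225.9,z0-15+52.5],speed=40); wait(.5)
o=get_obs(); p=o['tcp_pos']; print(o['t'],p.round(2),o['ee_rot'].round(2),o['wrist_force'].round(1),o['grip_width'],o['grip_force'])
f=np.array([p[0],p[1],p[2]-z0+15])
c=[]
for n in CAL:
    im=cv2.cvtColor(get_image(n),cv2.COLOR_RGB2BGR); cv2.imwrite(f"pics/{n}3.png",im)
    if n=="scene":
        r=axis_offset(im,n,f); print('mid',np.median(r[:,1]).round(2),r[:,1].std().round(2))
        # nearest foot edge: profile along the axis, below the foot's front point
        fr=f+[15*np.cos(0.0),0,0]; s=np.arange(-8,8.01,.5); a=proj(fr,n)[0]; b=proj(fr+[0,0,20],n)[0]; ax=(b-a)/np.linalg.norm(b-a)
        for off in(-1.9,-.9,.1):
            q=a+[off,0]+s[:,None]*ax; pr=map_coordinates(im.astype(float).mean(2),[q[:,1],q[:,0]],order=1); print(pr.round().astype(int).tolist())
    big=cv2.resize(im,None,fx=6,fy=6,interpolation=cv2.INTER_CUBIC)
    for cc,col,rr in(([511,-225.9,42],(0,0,255),16.5),(f,(0,255,0),15)):
        cv2.polylines(big,[np.round((proj(cyl(rr,0,0)[:32]+np.array(cc),n)+.5)*6).astype(np.int32)],True,col,1)
    u,v=(proj([511,-226,60],n)[0]*6).astype(int); c.append(big[v-195:v+195,u-195:u+195])
cv2.imwrite("pics/final.png",np.hstack(c))
E
```

```text
30.2583 [ 511.04 -225.92   96.53] [ 1.7999e+02 -1.0000e-02 -9.2000e+00] [-0.   0.4 -6.2] 28.343993771732215 79.55235600471497
mid -0.9 0.05
[203, 198, 195, 192, 187, 180, 138, 94, 94, 94, 98, 102, 111, 122, 123, 124, 115, 104, 101, 101, 102, 102, 102, 102, 102, 102, 102, 101, 101, 101, 101, 102, 102]
[197, 194, 193, 192, 188, 182, 152, 117, 112, 109, 118, 129, 132, 135, 131, 127, 117, 105, 102, 101, 101, 101, 101, 101, 101, 101, 101, 102, 101, 101, 101, 101, 101]
[195, 195, 194, 192, 190, 186, 170, 151, 141, 132, 134, 138, 137, 137, 133, 128, 119, 109, 104, 101, 100, 100, 100, 101, 101, 100, 100, 100, 100, 100, 100, 100, 99]
```

View pics/final.png

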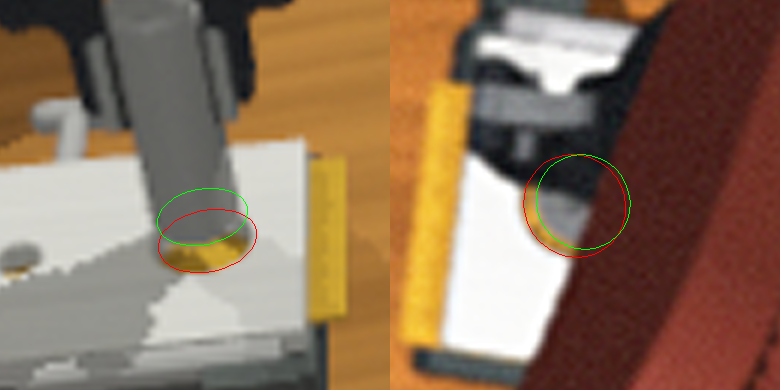

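The close-up shows the foot (green) over the hole (red). Both circles sit the same 0.9 px camera bias from the image in the scene view, and the foot and hole edges match in both views. The foot is about 10 mm above the plate and nothing touches it, so I'm handing it in.

```bash
python3 -c "
from station import *
print(sign_off()); print(get_obs()['t'])"
```

```text
the job is handed in; nothing more can be done
None
the job is handed in; nothing more can be done
```

I pushed the guide plate fully down and handed the job in with the thick grey punch held upright and still, centred over the larger hole with its foot about 10 mm above the plate by my measurements; the station returned no verdict.

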